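# Hold the drill press down in the sample hole while the depth stop is set

## Robot

A 6-joint arm with a two-finger parallel gripper is mounted at the origin on the work surface. World frame = base frame: x ahead of the robot, y to its left, z up, the work surface at z = 0. Lengths are in mm, angles in rad, forces in N, time in s.
With the tool pointing down it reaches from about 350 to 875 mm from the base axis. Payload 4.2 kg.
Tool frame: the origin (TCP) lies at the very end of the fingers, on their centre line; the grasp point (between the pads) lies 19 mm behind it; z points along the fingers, y is the line along which they close (so a half turn about z gives the same grasp; the last joint's range is limited). The gripper opens to 85 mm and grips with 20 to 120 N. Pads are 22 mm wide; open, the fingers measure 114 mm over their backs; the gripper's body (76 mm by 85 mm) begins 54 mm behind the grasp point. The pads swing forward as they close: fully open they stand 13 mm farther back than shut.
Start: joints at [1.476, 0.385, 0.008, 0, -1.194, -0.259], TCP at [216.508, 586.279, 231.312] pointing down, gripper open.
Joint ranges: [-3.14, 3.14], [-1.21, 2.06], [-1.07, 1.41], [-3.16, 2.05], [-2.99, -0.16], [-3.1, 3.1]. Speed limits (rad/s): [2.79, 2.79, 3.14, 3.14, 3.14, 3.14].

## Interface

Orientations are given as a unit quaternion [x, y, z, w].
In Python, from bench import read_state, get_image, get_calibration, job_done gives the robot as it stands.
- The arm moves only by the shell command python3 -m creep 'ROWS'. ROWS is a JSON object of lists of equal length, an entry for each row: "translation": the shift along the world's x, y, z in cm, a list of three; "delta_rot": the turn, a rotation vector about the world's x, y, z in degrees, a list of three; "hand": the finger opening in cm, from 0 to 8.54. A call has 1 to 8 rows; each row is the pose to reach, as a shift and turn from the pose commanded when the call began; what a row does not reach only later rows make up. A row lasts 1/8 s, in which the tool goes at most 62.5 mm and 10.7 degrees, less where a joint would pass 70% of its speed; a pose out of reach is approached as far as the arm can. A call with a gripper value outside its range is refused whole. The fingers move at their own pace and stop on an object; the grip force is fixed at half the most. Time passes only in rows, so rows that repeat a pose let the fingers close. It gives the time, the measured TCP pose, the force, the opening and the grip force at its end, in the units of the state.
- read_state(): the state, without advancing time (a new reading comes with each control period).
- get_image(name): name is "scene" or "top" or "wrist"; returns (picture, depth): 420x560x3 uint8, red, green, blue; 420x560 float32, mm along the optical axis (not along the pixel's ray), 0 where there is no reading.
- get_calibration(name): a dict with "intrinsics" (3x3 intrinsics, pixels), "dist" ([k1, k2, p1, p2, k3] as OpenCV has them; the pictures are not rectified), "xyz" and "attitude" of the camera in the world. Camera axes: x right, y down, z forward; pixel columns grow to the right and rows downward; lengths in mm; the calibration is good to about 2 mm. A picture is of the moment at which its call begins: read the wrist's pose just before it. get_calibration takes no time and is no camera call; for the wrist camera it gives the pose at the moment of the call.
- job_done(): hands the job in; it is judged then, once.
The state is a dict: "clock": time; "joints": joint angles; "joint_vel": joint speeds; "joint_efforts": joint torques, N m; "position": TCP position; "ee_rot": TCP orientation; "contact_force": force on the tool from outside, world axes, zero at the start; "wrist_torque": the same for the moment, N m; "gripper_width": finger opening in mm; "grasp_force": force on a finger pad.
Only numpy, scipy, OpenCV 4.12 (cv2) and the standard library are available. Lean on these libraries where they do the work, as an engineer would, in place of code of your own. Each camera call takes 0.05 s, during which the arm holds its last target. There are 200 camera calls.

## Task

We are setting the depth stop of the bench drill press (switched off) from a finished sample: bring the three-hole rack strip flat on the plywood table, back against the fence and hard up to the end stop on the right, so that its end hole lies under the drill bit. Then bring the spring-loaded feed lever down until the bit stands on the bottom of that hole, and finish while still holding the lever there with light, steady pressure so that I can lock the depth nut. Do not ram the bit down, and leave the other tools where they lie.

Things in the scene. Friction and masses are not known exactly. Their poses are not given: they have to be found in the camera images.
- press: Small green bench drill press, fixed, 335 mm high, front (-x) towards the robot, +y to its left; origin on the bench straight below the bit; offsets below are in its frame (mm). On its foot lies a plywood table, top at z 38, from x -125 to 115, y -160 to 360. The head overhangs it: x -50 to 70, y -50 to 50, z 185 to 330 (chuck below, down to z 126); column at x 145.
- fence (a point): Point on the front (-x) face of the low dark batten fence that runs along the press's y on the plywood table, 12 mm high and 25 mm deep; the point lies at x = 22 mm, y = 0, at the height of the table top (z = 38 mm).
- stop (a point): Point on the left (+y) face of the dark end stop, a block 40 x 36 mm, 30 mm high, in front of the fence on the right; the point lies at x = 0, y = -60 mm, at the height of the table top (z = 38 mm).
- strip: Brown wooden strip, loose, 280 (y) x 44 x 36 mm high, 0.3 kg; origin at the centre of its underside. Blind holes, 20 mm wide, 18 deep, in its top at y -80, 0, 80. Starts askew on the left of the plywood table, off the fence, -y end to the stop; pinch it across its width above the fence or push it. Home (touching fence and stop) its centre is at x 0, y 80 mm of the press.
- strip_hole0 (a point): Centre of the mouth (at the strip's top face) of the strip's end hole, the one at y = -80 mm, 60 mm from the end that meets the stop; its z axis points up out of the hole, its bottom is 18 mm below.
- feed (a joint): Angle q (rad) of the feed lever on the right of the drill head: 0 = up at rest, 45 degrees above level towards the robot; 0.785 = level; 1.75 = mechanical end. It turns about a level shaft along the press's y at x 0, z 235 mm; growing q brings the knob down. Each rad lowers the bit 18 mm; with the strip home the bit meets the hole's bottom at about 1.44 (26 mm down).
- lever: Steel feed lever with its knob, turning with feed; origin on the shaft at y -76 mm of the press. A spring always turns it back up: 0.45 N m at q = 0, growing 0.30 N m per rad; less the parts' weight, it takes a downward push on the knob of about 4 N at the top and 6 to 7 N just above the hole's bottom. Beyond that each extra newton on the knob presses the bit on the wood with about 5 N.
- knob (a point): Centre of the black ball knob, 28 mm diameter, at the lever's end, 110 mm from the shaft, at y -140 mm of the press; x = -110 cos(0.785 - q), z = 235 + 110 sin(0.785 - q) mm. It is free above and in front, so it can be pressed down from above along this arc.
- bit: Flat-ended drill bit in the chuck, 12 mm diameter; it goes straight down as the feed lever is brought down. Origin at the centre of its lower end.
- bit_tip (a point): Centre of the bit's flat lower end; at rest 82 mm above the bench, 8 mm above the top of the strip.
- chisel: Bystander: narrow chisel with a black handle, 265 mm long, lying on the bench nearest the robot; origin near its middle, on the bench.
- wide_chisel: Bystander: wide chisel with a black handle, 265 mm long, lying on the bench nearest the robot, to the left; origin near its middle, on the bench.
- screwdriver: Bystander: red-handled screwdriver, 200 mm long, on the bench to the right; origin on its underside.
- mallet: Bystander: wooden mallet, 285 mm long, head 110 x 65 x 60 mm, on the bench to the left; origin on the bench below the middle of the handle.
- square: Bystander: try square with a dark 110 mm stock and a 150 mm steel blade, on the bench to the right; origin under the middle of the stock.
- tape: Bystander: yellow tape measure, 38 x 60 x 56 mm high, on the plywood table behind the fence, just left of the drill head; origin at the centre of its underside.
- chuck_key: Bystander: small steel chuck key, 56 mm across its bar, on the front right corner of the plywood table; origin under the middle of its bar.
- blank: Bystander: undrilled dark wooden blank, 280 x 44 x 36 mm, lying on the bench just left of the plywood table; origin at the centre of its underside.

How it is judged (in metres and radians):
On the way, in this order (a step that is already met when the one before it is completed fails the run):
1. the strip lies home against the fence and the end stop, its end hole under the bit (x of strip_hole0 in the frame of press between -0.003 and 0.003 m and y of strip_hole0 in the frame of press between -0.003 and 0.003 m and angle between the y axis of strip and the y axis of press, either way round below 0.04 rad and angle between strip's own z axis and vertical below 0.05 rad and linear speed of strip below 0.02 m/s), for 0.3 s.
2. the bit stands on the bottom of the strip's end hole (z of bit_tip in the frame of strip_hole0 below -0.0155 m and contact force between bit and strip above 1 N), for 0.3 s.
At the end, for the whole second after the job is handed in: Strip flat, its end hole within 3 mm of the bit axis each way, in line with the fence within 0.04 rad; bit at least 15.5 mm down in that hole, pressing on the strip with 1 N or more (never over 80 N); strip and lever still, the robot itself holding the lever down (all of step 1 and all of step 2 and velocity of joint feed between -0.1 and 0.1 rad/s and contact force between any of the fingers, the arm and lever above 1 N); the arm keeps its last pose, push and grip.
It fails at once if the bit was rammed onto the strip (more than 80 N) (contact force between bit and strip above 80 N).
It fails at once if one of the other tools or the blank was disturbed (moved more than 25 mm) (distance of any of chisel, wide_chisel, screwdriver, mallet, square, tape, chuck_key, blank from where it was at the start of the episode above 0.025 m).
It also fails if it takes over 64 s, if anything falls off the work surface, if the arm or the gripper's body presses on something with over 40 N, if the wrist force passes 120 N, or if a joint passes its speed limit or range.

## Working session

There is one attempt and no reset: what is moved stays moved. The work goes in short steps, Python scripts to look and compute and a shell command to move; the robot and the scene stay as the last step left them, time stands still between calls to the robot, and variables do not carry over. Pictures are saved under pics/ and viewed, at most 10 in all, crops included, and the job is handed in when it is done.

```bash
mkdir -p pics; ls
cat > h.py <<'E'
import numpy as np, cv2
from bench import *
from scipy.spatial.transform import Rotation as R
def cal(n):
    c=get_calibration(n); return np.array(c["intrinsics"],float),np.array(c["dist"],float),np.array(c["xyz"],float),c["attitude"]
def Rm(a):
    a=np.array(a,float)
    return a if a.shape==(3,3) else R.from_quat(a).as_matrix()
def onplane(n,px,z):
    K,d,t,a=cal(n); u=cv2.undistortPoints(np.array(px,float).reshape(-1,1,2),K,d).reshape(-1,2)
    r=np.c_[u,np.ones(len(u))]@Rm(a).T
    return t+r*((z-t[2])/r[:,2])[:,None]
def atdepth(n,px,dep):
    K,d,t,a=cal(n); u=cv2.undistortPoints(np.array(px,float).reshape(-1,1,2),K,d).reshape(-1,2)
    return t+(np.c_[u,np.ones(len(u))]*np.array(dep).reshape(-1,1))@Rm(a).T
E
python3 - <<'E'
from h import *
for n in ("top","scene"):
    im,d=get_image(n); cv2.imwrite(f"pics/{n}0.png",im[...,::-1]); np.savez(f"{n}0.npz",im=im,d=d)
    print(n,get_calibration(n))
print(read_state())
E
```

```text
pics
top {'intrinsics': array([[506.76827099,   0.        , 277.32436254],
       [  0.        , 506.76827099, 209.6971553 ],
       [  0.        ,   0.        ,   1.        ]]), 'dist': array([-0.0547836,  0.       ,  0.       ,  0.       ,  0.       ]), 'xyz': array([ 379.28386188,    8.85229369, 1514.79250684]), 'attitude': array([-0.69836282,  0.71436569, -0.03236002,  0.03039517])}
scene {'intrinsics': array([[395.37270446,   0.        , 279.47100339],
       [  0.        , 395.37270446, 210.76652074],
       [  0.        ,   0.        ,   1.        ]]), 'dist': array([-0.10942017,  0.        ,  0.        ,  0.        ,  0.        ]), 'xyz': array([ 865.09325887,  -68.66450053, 1310.13529266]), 'attitude': array([ 0.77805025,  0.60986192, -0.09513931, -0.11685355])}
{'clock': 0.1, 'joints': array([ 1.47557271e+00,  3.85507990e-01,  6.78299644e-03, -3.77650226e-04,
       -1.19400121e+00, -2.58603433e-01]), 'joint_vel': array([-0.00035188, -0.00301479,  0.00327647,  0.00221738,  0.00046328,
        0.00025881]), 'joint_efforts': array([-8.97428163e-04, -3.93322384e+01,  1.88927811e+01,  4.19789046e+00,
       -2.58844892e-03,  6.51706316e-06]), 'position': array([216.37471252, 585.81343757, 230.33040294]), 'ee_rot': array([ 9.84378843e-01, -1.76060592e-01, -9.61881765e-05,  9.76043301e-04]), 'contact_force': array([-0.0655783 ,  0.21066328,  0.29407353]), 'wrist_torque': array([0.01899543, 0.00954972, 0.01544222]), 'grasp_force': 0.0, 'gripper_width': 85.47832218055156}
```

View pics/top0.png

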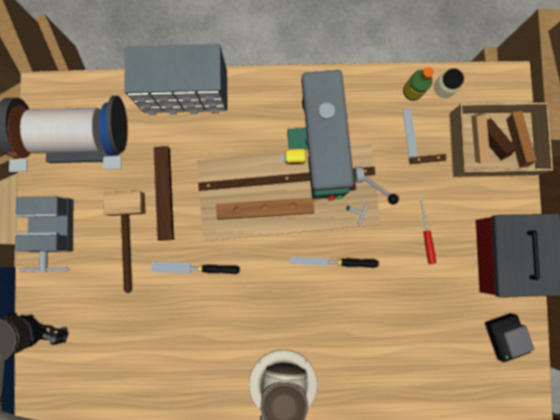

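View pics/scene0.png

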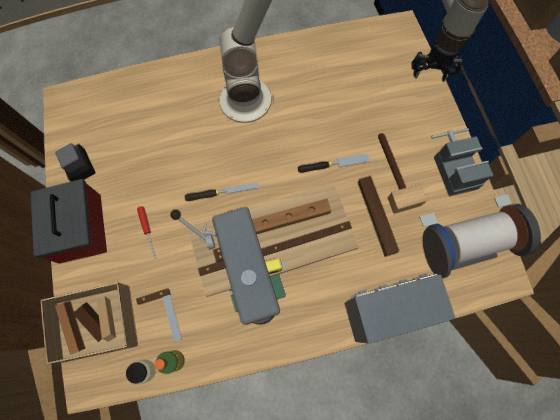

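The top view shows the strip at (217–313, 200–217), the fence from (200,186) to (375,171), the drill head at (303–352, 70–195), the knob at (393,198) and the stop hidden under the head. In the scene view the strip runs (250–330, 200–232) and the knob is at (176,214). Next I'll measure them.

Run:
```python
from h import *
for n,(x0,x1,y0,y1) in {"top":(185,415,130,250),"scene":(160,370,180,310)}.items():
    f=np.load(n+"0.npz"); im,d=f["im"],f["d"]
    v,u=np.mgrid[y0:y1,x0:x1]; px=np.c_[u.ravel(),v.ravel()]
    P=atdepth(n,px,d[y0:y1,x0:x1].ravel()); C=im[y0:y1,x0:x1].reshape(-1,3).astype(int)
    ok=d[y0:y1,x0:x1].ravel()>0
    hsv=cv2.cvtColor(im,cv2.COLOR_RGB2HSV)[y0:y1,x0:x1].reshape(-1,3)
    z=P[:,2]; print(n,"z hist",[(int(b),int(((z>b)&(z<=b+6)&ok).sum())) for b in range(-6,340,6)])
    # strip: top face
    def big(m):
        m=m.reshape(y1-y0,x1-x0).astype(np.uint8); k,l,s,c=cv2.connectedComponentsWithStats(m); i=1+np.argmax(s[1:,4]); return l==i
    m=ok&(z>64)&(z<84); B=big(m); q=np.argwhere(B)[:,::-1]+[x0,y0]
    W=onplane(n,q,74); r=cv2.minAreaRect(W[:,:2].astype(np.float32)); print("strip",r,len(q),np.median(P[B.ravel()][:,2]),cv2.boxPoints(r).round(0).tolist())
    # dark hsv fence
    m=ok&(z>36)&(z<62)&(C.sum(1)<230); B=m
    W=onplane(n,px[B],50)
    print("dark",B.sum(), cv2.minAreaRect(W[:,:2].astype(np.float32)))
    big1=cv2.resize(im[y0:y1,x0:x1],None,fx=3,fy=3,interpolation=cv2.INTER_CUBIC); cv2.imwrite(f"pics/{n}crop.png",big1[...,::-1])
```

```text
top z hist [(-6, 5465), (0, 5156), (6, 519), (12, 203), (18, 259), (24, 137), (30, 2526), (36, 5396), (42, 1275), (48, 810), (54, 203), (60, 59), (66, 470), (72, 842), (78, 141), (84, 48), (90, 169), (96, 43), (102, 1), (108, 0), (114, 0), (120, 0), (126, 0), (132, 0), (138, 0), (144, 0), (150, 0), (156, 0), (162, 0), (168, 3), (174, 8), (180, 1), (186, 2), (192, 8), (198, 8), (204, 12), (210, 9), (216, 13), (222, 16), (228, 29), (234, 16), (240, 29), (246, 50), (252, 79), (258, 61), (264, 29), (270, 38), (276, 85), (282, 109), (288, 20), (294, 36), (300, 33), (306, 29), (312, 54), (318, 193), (324, 1366), (330, 934), (336, 7)]
strip ((513.852783203125, 39.00694274902344), (44.91107177734375, 279.9403381347656), 2.4334793090820312) 1415 73.47230027570299 [[485.0, 178.0], [497.0, -102.0], [542.0, -100.0], [530.0, 180.0]]
dark 883 ((636.2026977539062, -31.25225830078125), (503.7417297363281, 198.9996337890625), 81.3492431640625)
scene z hist [(-6, 6210), (0, 6468), (6, 332), (12, 340), (18, 377), (24, 186), (30, 1285), (36, 4086), (42, 645), (48, 804), (54, 151), (60, 75), (66, 265), (72, 761), (78, 70), (84, 37), (90, 127), (96, 33), (102, 5), (108, 5), (114, 1), (120, 7), (126, 4), (132, 5), (138, 6), (144, 5), (150, 7), (156, 17), (162, 9), (168, 5), (174, 7), (180, 6), (186, 20), (192, 49), (198, 170), (204, 3), (210, 0), (216, 0), (222, 5), (228, 2), (234, 15), (240, 19), (246, 38), (252, 55), (258, 18), (264, 17), (270, 12), (276, 9), (282, 13), (288, 12), (294, 13), (300, 13), (306, 7), (312, 20), (318, 167), (324, 2198), (330, 1602), (336, 164)]
strip ((511.5053405761719, 51.96844482421875), (47.740447998046875, 258.052978515625), 2.4841501712799072) 1008 74.14303991309532 [[482.0, 180.0], [493.0, -78.0], [541.0, -76.0], [530.0, 182.0]]
dark 1080 ((540.7037353515625, 32.888580322265625), (498.93267822265625, 440.0145568847656), 63.390377044677734)
```

View pics/topcrop.png

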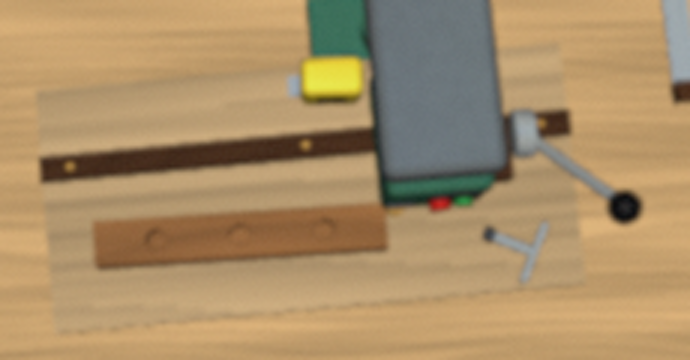

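View pics/scenecrop.png

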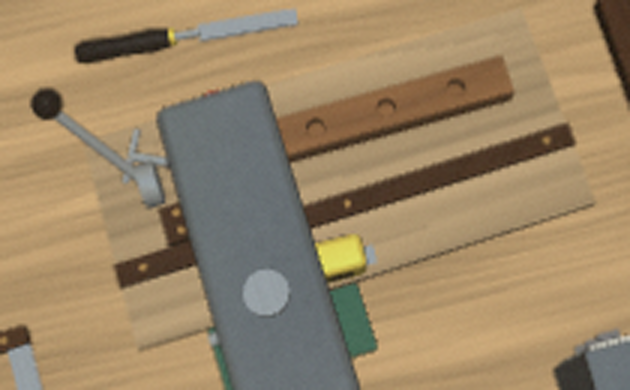

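The top crop shows the strip whole (95–388, 205–268), the fence's front edge from (41,182) to (375,150), the table corners at about (38,93), (60,332), (582,283), (558,45), and the knob at (624,207). The scene crop shows the stop at (175,222), just right of the head, and the knob at (47,104).

Run:
```python
from h import *
f=np.load("top0.npz"); im,d=f["im"],f["d"]; g=im.astype(int).sum(2)
def cr(p): return (np.array(p,float)+.5)/3-.5+[185,130]
# fence edges left part
fr,bk=[],[]
for u in range(202,308):
    vc=cr([(u-185)*3,170-(( u-185)*3-40)*0.096+0])[1]; vc=int(round(vc)); col=g[vc-8:vc+9,u]
    i=np.argmin(col[4:13])+4; th=(col[i]+np.median(g[vc+7:vc+9,u]))/2
    if col[i]>260: continue
    j=i
    while j<16 and col[j]<th: j+=1
    k=i
    while k>0 and col[k]<th: k-=1
    if 0<k and j<16:
        fr.append((u,vc-8+j-(col[j]-th)/(col[j]-col[j-1]))); bk.append((u,vc-8+k+(col[k]-th)/(col[k]-col[k+1])))
for nm,e,zz in (("front",fr,50),("back",bk,50)):
    W=onplane("top",e,zz)[:,:2]; p=np.polyfit(W[:,1],W[:,0],1)
    for _ in range(3):
        r=W[:,0]-np.polyval(p,W[:,1]); s=abs(r)<2.5*max(r.std(),.2); W=W[s]; p=np.polyfit(W[:,1],W[:,0],1)
    print(nm,len(e),len(W),p,np.degrees(np.arctan(p[0])),r.std(),W[:,1].min(),W[:,1].max())
print("table",onplane("top",[cr(q) for q in [(38,93),(60,332),(582,283),(558,45)]],38).round(1))
print("fence ends",onplane("top",[cr(q) for q in [(40,170),(570,122)]],50).round(1))
# knob from two views
C={}
for n,(a,b) in {"top":(393,198),"scene":(176,214)}.items():
    im=np.load(n+"0.npz")["im"].astype(int).sum(2); w=im[b-8:b+9,a-8:a+9]; m=w<200
    k,l,s,c=cv2.connectedComponentsWithStats(m.astype(np.uint8)); i=1+np.argmax(s[1:,4]); C[n]=c[i]+[a-8,b-8]; print(n,C[n],s[i])
A=[];B=[]
for n in C:
    p0=onplane(n,[C[n]],300)[0];p1=onplane(n,[C[n]],100)[0]; v=(p1-p0)/np.linalg.norm(p1-p0); M=np.eye(3)-np.outer(v,v);A.append(M);B.append(M@p0)
print("knob",np.linalg.lstsq(np.vstack(A),np.hstack(B),rcond=None)[0:2])
```

```text
front 106 106 [-6.83699506e-02  5.86754721e+02] -3.911222919244279 0.20663384323257414 -85.21681318580806 221.50278452833567
back 106 102 [-6.99425543e-02  6.11695161e+02] -4.000897582882794 0.20255384887911146 -85.92552970844076 221.28310033418876
table [[ 661.5  236.3   38. ]
 [ 425.9  216.9   38. ]
 [ 462.  -292.2   38. ]
 [ 698.2 -278.2   38. ]]
fence ends [[ 583.3  233.1   50. ]
 [ 618.9 -284.5   50. ]]
top [392.64556962 198.53164557] [ 3  4 10 10 79]
scene [175.09459459 214.2972973 ] [ 3  4  9 10 74]
knob (array([ 506.30128623, -270.95405456,  317.82020647]), array([0.06150562]))
```

```bash
python3 -m creep '{"translation":[[29.5,-48.7,0],[29.5,-48.7,0],[29.5,-48.7,0],[29.5,-48.7,0],[29.5,-48.7,0],[29.5,-48.7,0],[29.5,-48.7,0],[29.5,-48.7,0]],"delta_rot":[[0,0,-67.3],[0,0,-67.3],[0,0,-67.3],[0,0,-67.3],[0,0,-67.3],[0,0,-67.3],[0,0,-67.3],[0,0,-67.3]],"hand":[8.5,8.5,8.5,8.5,8.5,8.5,8.5,8.5]}'
```

```text
clock: 1.1
position: [476.1, 156.8, 231.2]
ee_rot: [0.722, -0.692, -0.0, -0.0]
contact_force: [0.2, 0.7, -0.0]
gripper_width: 84.9
grasp_force: 0.0
```

```bash
python3 -m creep '{"translation":[[3.5,-5.8,0],[3.5,-5.8,-4],[3.5,-5.8,-8],[3.5,-5.8,-11],[3.5,-5.8,-11]],"delta_rot":[[0,0,0],[0,0,0],[0,0,0],[0,0,0],[0,0,0]],"hand":[8.5,8.5,8.5,8.5,8.5]}'
python3 - <<'E'
from h import *
s=read_state(); print(s["position"],s["ee_rot"])
im,d=get_image("wrist"); np.savez("w1.npz",im=im,d=d); cv2.imwrite("pics/w1.png",im[...,::-1])
E
```

```text
clock: 1.72
position: [508.8, 99.6, 118.9]
ee_rot: [0.722, -0.692, -0.001, 0.003]
contact_force: [0.3, -0.9, 0.7]
gripper_width: 85.3
grasp_force: 0.0
[508.77127355  99.6255053  118.92654752] [ 0.72173785 -0.69215864 -0.00115233  0.00309328]
```

View pics/w1.png

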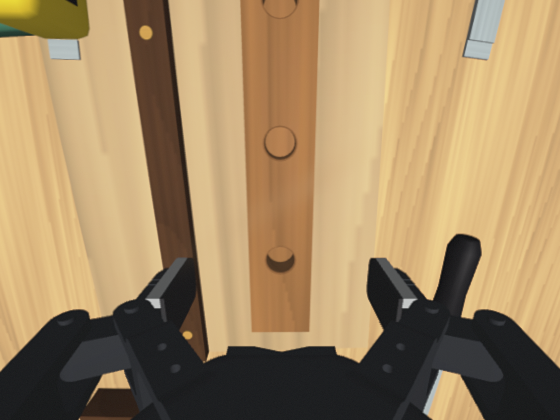

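The wrist view shows the strip (242–318 wide at the top, end at row 331) centred between the open fingers at (175,285) and (388,285). The fence is at (125–207), and the chisel handle on the right is clear. Descending and gripping.

```bash
python3 -m creep '{"translation":[[0,0,-3],[0,0,-5],[0,0,-6.6],[0,0,-6.6],[0,0,-6.6],[0,0,-6.6],[0,0,-6.6],[0,0,-6.6]],"delta_rot":[[0,0,0],[0,0,0],[0,0,0],[0,0,0],[0,0,0],[0,0,0],[0,0,0],[0,0,0]],"hand":[8.5,8.5,8.5,4,3,3,3,3]}'
```

```text
clock: 2.78
position: [511.5, 101.2, 57.1]
ee_rot: [0.722, -0.692, 0.001, -0.001]
contact_force: [-1.3, 0.4, 6.2]
gripper_width: 42.6
grasp_force: 63.7
```

```bash
python3 -m creep '{"translation":[[0,0,0.3],[1.2,-2,0.3],[2.4,-4,0.3],[3.6,-6,0.3],[4.4,-7.4,0.3],[4.8,-8,0.3],[4.8,-8,0.3],[4.8,-8,-0.1]],"delta_rot":[[0,0,0],[0,0,0.5],[0,0,1],[0,0,1.5],[0,0,1.5],[0,0,1.5],[0,0,1.5],[0,0,1.5]],"hand":[3,3,3,3,3,3,3,3]}'
python3 - <<'E'
from h import *
im,d=get_image("wrist"); s=read_state(); print(s["position"],s["ee_rot"],s["contact_force"]);np.savez("w2.npz",im=im,d=d); cv2.imwrite("pics/w2.png",im[...,::-1])
E
```

```text
clock: 3.78
position: [558.6, 20.8, 57.0]
ee_rot: [0.731, -0.682, 0.0, 0.0]
contact_force: [-11.6, 0.6, 31.7]
gripper_width: 42.4
grasp_force: 66.7
[558.60914059  20.79121141  57.0839496 ] [ 7.31330064e-01 -6.82023402e-01  5.63297852e-04  3.14674290e-04] [-5.53398272 -1.96736598 14.12971551]
```

View pics/w2.png

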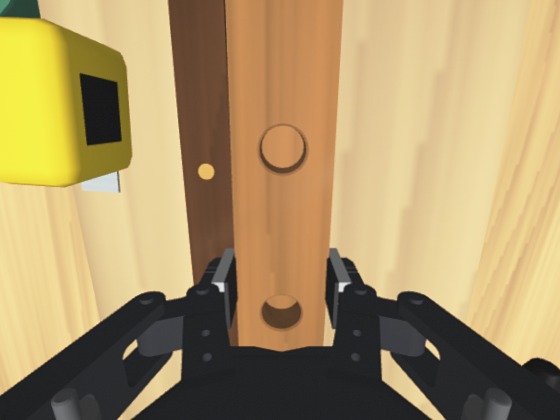

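The wrist view shows the strip (228–342) gripped, running parallel to the fence (172–235) with a small gap, and the tape clear at (0–130). Creeping towards the fence.

```bash
for i in 1 2; do python3 -m creep '{"translation":[[0.1,0,0.05],[0.2,0,0.05],[0.2,0,0.05]],"delta_rot":[[0,0,0],[0,0,0],[0,0,0]],"hand":[3,3,3]}' | egrep "position|contact|ee_rot"; done
```

```text
position: [558.7, 20.8, 57.1]
ee_rot: [0.731, -0.682, -0.001, 0.001]
contact_force: [-9.5, -0.4, 14.7]
position: [558.8, 20.8, 57.2]
ee_rot: [0.731, -0.682, -0.002, 0.003]
contact_force: [-11.3, 2.2, 15.8]
```

```bash
for i in 1 2; do python3 -m creep '{"translation":[[0,0,0.15],[0,0,0.2],[0,0,0.2],[0,0,0.2]],"delta_rot":[[0,0,0],[0,0,0],[0,0,0],[0,0,0]],"hand":[3,3,3,3]}' | egrep "position|contact|ee_rot"; done
```

```text
position: [562.1, 21.1, 57.2]
ee_rot: [0.731, -0.682, -0.0, 0.0]
contact_force: [-4.1, 2.5, 2.1]
position: [562.0, 20.3, 58.9]
ee_rot: [0.731, -0.683, -0.0, 0.001]
contact_force: [-1.9, 0.2, -4.6]
```

```bash
for i in 1 2; do python3 -m creep '{"translation":[[0.1,0,0],[0.2,0,0],[0.2,0,0]],"delta_rot":[[0,0,0],[0,0,0],[0,0,0]],"hand":[3,3,3]}' | egrep "position|contact|ee_rot"; done
```

```text
position: [562.3, 20.2, 58.6]
ee_rot: [0.731, -0.682, -0.002, 0.002]
contact_force: [-6.4, 0.5, -2.2]
position: [562.5, 20.1, 58.6]
ee_rot: [0.731, -0.682, -0.003, 0.004]
contact_force: [-10.0, 2.7, 0.6]
```

```bash
for i in 1 2 3 4; do python3 -m creep '{"translation":[[0,-0.1,0],[0,-0.2,0],[0,-0.2,0]],"delta_rot":[[0,0,0],[0,0,0],[0,0,0]],"hand":[3,3,3]}' | egrep "position|contact|ee_rot"; done
```

```text
position: [562.7, 19.2, 58.4]
ee_rot: [0.731, -0.682, -0.003, 0.003]
contact_force: [-10.8, 5.6, -0.4]
position: [562.8, 17.3, 58.3]
ee_rot: [0.731, -0.682, -0.003, 0.003]
contact_force: [-10.8, 6.4, -0.8]
position: [562.9, 15.2, 58.2]
ee_rot: [0.731, -0.682, -0.003, 0.003]
contact_force: [-10.1, 6.4, -2.1]
position: [563.0, 13.6, 58.3]
ee_rot: [0.731, -0.682, -0.003, 0.002]
contact_force: [-9.8, 7.0, -2.0]
```

```bash
for i in 1 2 ; do python3 -m creep '{"translation":[[0,-0.1,0],[0,-0.2,0],[0,-0.2,0]],"delta_rot":[[0,0,0],[0,0,0],[0,0,0]],"hand":[3,3,3]}' | egrep "position|contact|ee_rot"; done
```

```text
position: [563.0, 13.5, 58.2]
ee_rot: [0.731, -0.682, -0.003, 0.001]
contact_force: [-11.6, 15.2, -0.7]
position: [563.0, 13.4, 58.2]
ee_rot: [0.731, -0.682, -0.004, 0.0]
contact_force: [-13.2, 23.2, -1.1]
```

```bash
python3 -m creep '{"translation":[[0,0,-0.1],[0,0,-0.2],[0,0,-0.3],[0,0,-0.3]],"delta_rot":[[0,0,0],[0,0,0],[0,0,0],[0,0,0]],"hand":[3,3,3,3]}'
python3 -m creep '{"translation":[[0,0.1,0],[0,0.1,0],[0,0.1,0],[0,0.1,0]],"delta_rot":[[0,0,0],[0,0,0],[0,0,0],[0,0,0]],"hand":[4.0,5.5,7,7]}'
python3 - <<'E'
from h import *
im,d=get_image("wrist"); s=read_state(); print(s["position"],s["contact_force"]);np.savez("w3.npz",im=im,d=d); cv2.imwrite("pics/w3.png",im[...,::-1])
E
```

```text
clock: 9.07
position: [563.0, 13.5, 57.3]
ee_rot: [0.732, -0.682, -0.004, 0.0]
contact_force: [-17.7, 23.8, 11.5]
gripper_width: 42.4
grasp_force: 64.2
clock: 9.57
position: [567.9, 9.4, 57.0]
ee_rot: [0.731, -0.683, 0.001, -0.001]
contact_force: [-0.1, -0.5, 0.5]
gripper_width: 69.6
grasp_force: 0.0
[567.58900498   9.26059678  56.77560216] [-0.25932263 -0.44422316 -1.07170127]
```

View pics/w3.png

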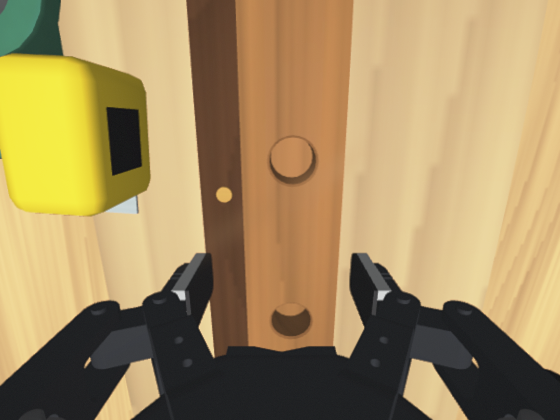

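The wrist view shows the strip (240–352) flush against the fence with no gap, and the fingers clear at (190,285) and (370,285). Retreating upward, then checking from the top.

```bash
python3 -m creep '{"translation":[[-0.4,0,3],[-0.4,0,8],[-1,0,14],[-5,0,20],[-9,0,26],[-13,0,31],[-15,-1,34],[-15,-6,34]],"delta_rot":[[0,0,0],[0,0,0],[0,0,0],[0,0,-5],[0,0,-15],[0,0,-25],[0,0,-35],[0,0,-45]],"hand":[7,7,7,6,4,2,0,0]}'
python3 - <<'E'
from h import *
print(read_state()["joints"].round(3))
E
python3 -m creep '{"translation":[[0,-6,0],[0,-12,0],[0,-17,0],[0,-21,0],[0,-21,0]],"delta_rot":[[0,0,-10],[0,0,-20],[0,0,-30],[0,0,-40],[0,0,-45]],"hand":[0,0,0,0,0]}'
python3 - <<'E'
from h import *
s=read_state();print(s["joints"].round(3),s["position"],s["ee_rot"],s["contact_force"],s["gripper_width"])
for n,(x0,x1,y0,y1) in {"top":(185,415,130,250),"scene":(160,370,180,310)}.items():
    im,d=get_image(n); cv2.imwrite(f"pics/{n}4.png",cv2.resize(im[y0:y1,x0:x1],None,fx=3,fy=3,interpolation=cv2.INTER_CUBIC)[...,::-1])
    hs=cv2.cvtColor(im,cv2.COLOR_RGB2HSV)
    v,u=np.mgrid[y0:y1,x0:x1]; px=np.c_[u.ravel(),v.ravel()]
    P=atdepth(n,px,d[y0:y1,x0:x1].ravel()); z=P[:,2]
    m=((z>64)&(z<84)).reshape(y1-y0,-1).astype(np.uint8); k,l,st,c=cv2.connectedComponentsWithStats(m); i=1+np.argmax(st[1:,4])
    q=np.argwhere(l==i)[:,::-1]+[x0,y0]; W=onplane(n,q,74); r=cv2.minAreaRect(W[:,:2].astype(np.float32)); print(n,r,cv2.boxPoints(r).round(1).tolist(),len(q))
E
```

```text
clock: 10.62
position: [416.8, -49.9, 401.7]
ee_rot: [-0.414, 0.91, -0.002, 0.006]
contact_force: [1.7, 0.0, -0.7]
gripper_width: -0.2
grasp_force: 0.0
[ 2.720e-01 -6.500e-02 -1.250e-01  1.000e-03 -1.499e+00 -9.900e-01]
clock: 11.25
position: [416.2, -263.2, 395.6]
ee_rot: [-0.03, 1.0, -0.0, -0.0]
contact_force: [-0.3, 0.8, -0.0]
gripper_width: -0.0
grasp_force: 0.0
[-0.233  0.08   0.008  0.    -1.499 -1.278] [ 416.23098625 -263.19675692  395.609764  ] [-2.98750247e-02  9.99553521e-01 -8.16924005e-05 -4.84370696e-04] [-0.29165879  0.77110122 -0.04324303] -0.007776395357651366
top ((565.7192993164062, -0.5853424072265625), (44.98455810546875, 184.29551696777344), 3.9558582305908203) [[536.9000244140625, 89.80000305175781], [549.5999755859375, -94.0999984741211], [594.5, -91.0], [581.7999877929688, 92.9000015258789]] 908
scene ((563.0048217773438, 9.860542297363281), (46.981964111328125, 166.48312377929688), 3.9680569171905518) [[533.7999877929688, 91.30000305175781], [545.2999877929688, -74.80000305175781], [592.2000122070312, -71.5999984741211], [580.7000122070312, 94.5]] 667
```

View pics/top4.png

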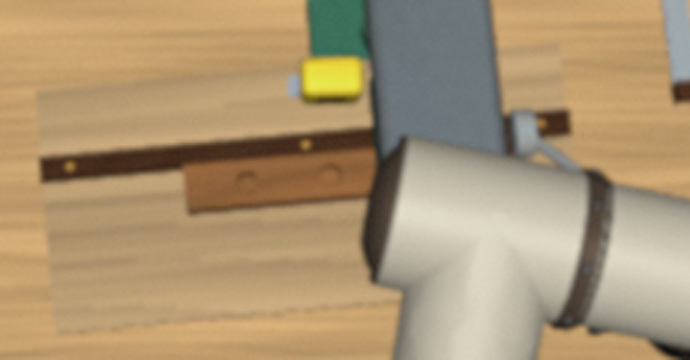

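The top view shows the strip (185–375, 150–212) flush along the fence, yaw 3.96° against the fence's 3.95°. The arm covers the rest. Now to the knob.

```bash
python3 -m creep '{"translation":[[4,-0.5,0],[8.6,-1.1,0],[8.6,-1.1,-3],[8.6,-1.1,-5.5],[8.6,-1.1,-5.5]],"delta_rot":[[0,0,0],[0,0,0],[0,0,0],[0,0,0],[0,0,0]],"hand":[0,0,0,0,0]}'
python3 -m creep '{"translation":[[0,0,-0.6],[0,0,-1.2],[0,0,-1.2]],"delta_rot":[[0,0,0],[0,0,0],[0,0,0]],"hand":[0,0,0]}'
```

```text
clock: 11.98
position: [501.9, -270.8, 339.5]
ee_rot: [-0.035, 0.999, 0.001, -0.002]
contact_force: [0.2, -0.8, 1.0]
gripper_width: 0.3
grasp_force: 0.0
clock: 12.35
position: [502.4, -271.3, 329.4]
ee_rot: [-0.034, 0.999, 0.0, 0.0]
contact_force: [0.1, -0.3, 0.2]
gripper_width: 0.1
grasp_force: 0.0
```

```bash
python3 -m creep '{"translation":[[0,-0.2,-0.3],[-0.2,-0.2,-0.6],[-0.7,-0.2,-1.2],[-1.1,-0.2,-1.6],[-1.4,-0.2,-2.1],[-1.4,-0.2,-2.1]],"delta_rot":[[0,0,0],[0,0,0],[0,0,0],[0,0,0],[0,0,0],[0,0,0]],"hand":[0,0,0,0,0,0]}'
python3 - <<'E'
from h import *
im,d=get_image("scene"); im2,_=get_image("wrist"); a=cv2.resize(im[170:270,130:250],None,fx=4,fy=4,interpolation=cv2.INTER_CUBIC)
cv2.imwrite("pics/s5.png",np.hstack([a,cv2.resize(im2,(320,400))])[...,::-1][:, :800])
E
```

```text
clock: 13.1
position: [487.1, -274.6, 310.5]
ee_rot: [-0.034, 0.999, -0.001, -0.0]
contact_force: [-4.1, -0.6, 7.5]
gripper_width: -0.0
grasp_force: 3.8
```

View pics/s5.png

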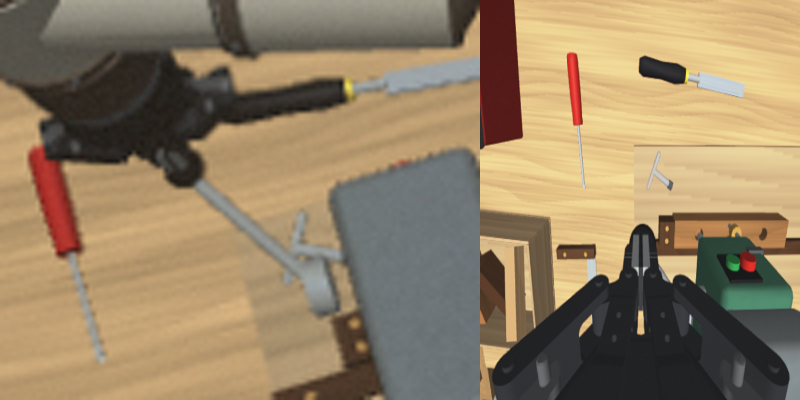

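The left part shows the fingertips on the knob (183,163) and the lever coming down. In the wrist part on the right, the strip end butts the stop at (672,232). Continuing along the arc.

```bash
python3 -m creep '{"translation":[[-0.3,0,-1],[-0.8,0,-1.9],[-1.2,0,-3],[-1.4,0,-4],[-1.4,0,-4]],"delta_rot":[[0,0,0],[0,0,0],[0,0,0],[0,0,0],[0,0,0]],"hand":[0,0,0,0,0]}'
python3 -m creep '{"translation":[[-0.1,0,-1],[-0.2,0,-2],[-0.1,0,-3.2],[0,0,-4.4],[0,0,-4.4]],"delta_rot":[[0,0,0],[0,0,0],[0,0,0],[0,0,0],[0,0,0]],"hand":[0,0,0,0,0]}'
```

```text
clock: 13.82
position: [473.0, -274.4, 269.2]
ee_rot: [-0.034, 0.999, -0.001, -0.001]
contact_force: [-4.3, -2.3, 5.4]
gripper_width: -0.1
grasp_force: 2.9
clock: 14.45
position: [473.7, -274.0, 224.6]
ee_rot: [-0.034, 0.999, -0.0, -0.001]
contact_force: [-3.0, -1.4, 5.2]
gripper_width: -0.1
grasp_force: 2.6
```

```bash
python3 -m creep '{"translation":[[0.3,0,-1],[0.7,0,-2],[1,0,-2.6],[1.1,0,-2.8],[1.1,0,-2.8]],"delta_rot":[[0,0,0],[0,0,0],[0,0,0],[0,0,0],[0,0,0]],"hand":[0,0,0,0,0]}'
python3 -m creep '{"translation":[[0.2,0,-0.3],[0.4,0,-0.6],[0.5,0,-0.8],[0.5,0,-0.8]],"delta_rot":[[0,0,0],[0,0,0],[0,0,0],[0,0,0]],"hand":[0,0,0,0]}'
```

```text
clock: 15.08
position: [484.9, -273.4, 196.9]
ee_rot: [-0.034, 0.999, 0.0, -0.001]
contact_force: [-4.6, -0.8, 6.3]
gripper_width: -0.1
grasp_force: 2.6
clock: 15.58
position: [490.1, -273.3, 189.1]
ee_rot: [-0.034, 0.999, 0.0, -0.0]
contact_force: [-4.6, -0.0, 6.0]
gripper_width: 0.1
grasp_force: 2.8
```

```bash
for i in 1 2 3; do python3 -m creep '{"translation":[[0.07,0,-0.1],[0.14,0,-0.2],[0.14,0,-0.2]],"delta_rot":[[0,0,0],[0,0,0],[0,0,0]],"hand":[0,0,0]}'|egrep "pos|cont"; done
```

```text
position: [491.2, -273.2, 187.0]
contact_force: [-5.2, -0.3, 5.6]
position: [492.6, -273.2, 185.0]
contact_force: [-4.1, 0.3, 5.5]
position: [493.9, -273.1, 183.0]
contact_force: [-4.3, 0.3, 6.7]
```

```bash
for i in 1 2 3; do python3 -m creep '{"translation":[[0.03,0,-0.05],[0.07,0,-0.1],[0.07,0,-0.1]],"delta_rot":[[0,0,0],[0,0,0],[0,0,0]],"hand":[0,0,0]}'|egrep "pos|cont"; done
```

```text
position: [494.7, -273.1, 182.1]
contact_force: [-3.9, 0.4, 4.8]
position: [495.2, -273.1, 181.2]
contact_force: [-4.6, 0.8, 6.6]
position: [495.5, -273.1, 180.6]
contact_force: [-7.3, 1.4, 9.1]
```

```bash
for i in 1 2; do python3 -m creep '{"translation":[[0,0,-0.05],[0,0,-0.05],[0,0,-0.05],[0,0,-0.05]],"delta_rot":[[0,0,0],[0,0,0],[0,0,0],[0,0,0]],"hand":[0,0,0,0]}'|egrep "pos|cont|clock"; done
```

```text
clock: 18.32
position: [495.6, -273.1, 180.4]
contact_force: [-6.3, 2.0, 8.9]
clock: 18.82
position: [495.7, -273.1, 180.2]
contact_force: [-6.1, 2.7, 10.4]
```

```bash
python3 -m creep '{"translation":[[0,0,0],[0,0,0],[0,0,0],[0,0,0],[0,0,0],[0,0,0]],"delta_rot":[[0,0,0],[0,0,0],[0,0,0],[0,0,0],[0,0,0],[0,0,0]],"hand":[0,0,0,0,0,0]}'|egrep "pos|cont|clock"
python3 - <<'E'
from bench import *
print(job_done())
E
```

```text
clock: 19.58
position: [495.7, -273.2, 180.2]
contact_force: [-7.3, 3.0, 10.2]
the job is handed in; nothing more can be done
None
```

I handed the job in at 19.6 s with the strip home against the fence and stop, and the arm holding the lever steady with about 10 N down on the knob, which I estimate puts roughly 18 N on the bit at the hole bottom (lever at about 1.45 rad); no verdict was returned.

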